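# Lock the flask clamp in its bench bracket and tighten the screw

### The arm

A 6-joint arm with a two-finger parallel gripper is mounted at the origin on the work surface. World frame = base frame: x ahead of the robot, y to its left, z up, the work surface at z = 0. Lengths are in m, angles in degrees, forces in N, time in s.
With the tool pointing down it reaches from about 0.375 to 0.975 m from the base axis. Payload 3.8 kg.
Tool frame: the origin (TCP) lies midway between the tips of the shut fingers; the grasp point (between the pads) lies 19 mm behind it; z points along the fingers, y is the line along which they close (so a half turn about z gives the same grasp; the last joint's range is limited). The gripper opens to 85 mm and grips with 20 to 120 N. Pads are 22 mm wide; open, the fingers measure 114 mm over their backs; the gripper's body (76 mm by 85 mm) begins 54 mm behind the grasp point. The pads swing forward as they close: fully open they stand 13 mm farther back than shut.
Start: joints at [66.984, 15.12, 91.902, -0, 72.978, -2.114], TCP at [0.241, 0.631, 0.204] pointing down, gripper open.
Joint ranges: [-150.88, 150.88], [-54.13, 125.18], [17.81, 147.31], [-75.09, 255.09], [0, 152.58], [-146.25, 146.25]. Speed limits (degrees/s): [147.25, 147.25, 180, 180, 180, 180].

### API

Orientations are given as [roll, pitch, yaw] about the fixed x, y, z axes, in that order (R = Rz(yaw) Ry(pitch) Rx(roll)).
In Python, from plant import r, cams gives the robot as it stands.
- The arm moves only by the tool jog_arm, never from a script. Its argument "motion" is a list of rows, each a list of 6 numbers: the shift along the tool's x, y, z in cm, then the turn, a rotation vector about the tool's x, y, z in rad. In form: [[x, y, z, ax, ay, az], ...]. A call has 1 to 8 rows; each row is the pose to reach, as a shift and turn from the pose commanded when the call began, along the tool's axes at that moment; what a row does not reach only later rows make up. A row lasts 1/12 s, in which the tool goes at most 41.7 mm and 7.16 degrees, less where a joint would pass 70% of its speed; a pose out of reach is approached as far as the arm can. A call with a gripper value outside its range is refused whole. "claw" is the finger opening in cm, from 0 to 8.54, set as the call begins (left out, the last holds). The fingers move at their own pace and stop on an object; "newtons" is the grip in N (left out, the last holds). Time passes only in rows, so rows that repeat a pose let the fingers close. It gives the time, the measured TCP pose, the force, the opening and the grip force at its end, in the units of the state.
- r.state(): the state, without advancing time (a new reading comes with each control period).
- cams.grab_frame(name): name is "scene" or "side" or "wrist"; returns the picture (384x512x3 uint8, red, green, blue); there is no depth.
- cams.get_calibration(name): a dict with "K" (3x3 intrinsics, pixels), "R" (3x3) and "t" (3): a world point X has camera coordinates R X + t; the wrist camera has in their place "tool_from_camera" (4x4, takes a point from camera to tool coordinates, whose origin is the TCP and whose axes are the flange's). Camera axes: x right, y down, z forward; pixel columns grow to the right and rows downward; lengths in m; the calibration is good to about 2 mm. A picture is of the moment at which its call begins: read the wrist's pose just before it. get_calibration takes no time and is no camera call.
- r.hand_in(): hands the job in; it is judged then, once.
The state is a dict: "clock": time; "q": joint angles; "joint_vel": joint speeds; "tau": joint torques, N m; "ee_pos": TCP position; "tool_rot": TCP orientation; "ft_force": force on the tool from outside, world axes, zero at the start; "moment": the same for the moment, N m; "gripper_width": opening from 0.0 (shut) to 1.0 (fully open); "grasp_force": force on a finger pad.
Only numpy, scipy, OpenCV 4.12 (cv2) and the standard library are available. Lean on these libraries where they do the work, as an engineer would, in place of code of your own. Each camera call takes 0.05 s, during which the arm holds its last target. There are 200 camera calls.

### The job

The denture flask clamp spins round on its swivel foot when you turn its screw, so brace it first: set its base plate over the two headed studs of the bench bracket, large ends of both keyholes over the heads, and slide it fully home under the heads. Then turn the T-handle clockwise until it stops, and leave the clamp locked in the bracket. Do not disturb the plaster cast standing between them.

Things in the scene. Friction and masses are not known exactly. Their poses are not given: they have to be found in the camera images.
- clamp: Loose flask clamp, about 0.7 kg. Origin: centre of the underside of its foot, z up, x along the plate. Steel swivel foot 50 mm diameter, 0 to 4 mm up; aluminium base plate 200 (x) by 70 mm (y), 4 to 10 mm up; flask above. On the bench it stands on the foot alone and spins with the handle; on the bracket the plate rests on the blocks and the foot hangs free between them.
- flask (a point): Middle of the clamp's brass flask, 28 mm above the clamp's origin: 70 mm (x) by 58 mm (y), from 10 to 46 mm up; its two flat sides, 58 mm apart in y, are the place to grip the clamp (its centre of mass is near). Over it, between posts at x = +-42 mm, a steel bridge 98 by 24 mm, top 57 mm up (post nuts 61), and the T-handle, top 92 mm up.
- keyhole_a (a point): Centre of the large opening of one keyhole, on the plate's underside at clamp x = -84 mm, y = 0. The opening is 22 mm across and runs on towards the clamp's +x as a slot 10 mm wide that ends 25 mm from this point. Locked, the stud stands in the slot about 20 mm from this point (21.5 at the stop).
- keyhole_b (a point): The same for the other, equal keyhole, at clamp x = +62 mm, y = 0; its slot also runs towards the clamp's +x. So with both openings lowered over the studs, the clamp slides 20 mm along its own -x to lock.
- clamp_lock (a point): Point on the plate's underside at clamp x = +9 mm, y = 0 (4 mm above the clamp's origin), midway between the two locked stud places in the slots: it is over bracket_mid when the clamp is locked, and 20 mm off, towards the clamp's +x, when the openings are over the studs.
- bracket: Steel bench bracket (grey base, dark blocks), fixed. Origin: centre of its underside, x along its length. Base 240 by 110 by 4 mm; two blocks 56 (x) by 90 mm (y) centred at x = +-73 mm, tops 14 mm up; in the centre of each a steel stud: neck 7 mm diameter from 14 to 22 mm up, head 14 mm diameter from 22 to 28 mm up. The clamp fits either way round.
- bracket_mid (a point): Point midway between the two studs at the height of the block tops (14 mm above the bench).
- screw (a joint): Angle in rad of the clamp's screw relative to the clamp, growing as the handle turns clockwise seen from above: 0 to 0.4 at the start (loose), firm stop at 1.5 (tight). Stays where left; friction about 0.3 N m, more than the foot on the bench resists. The handle does not rise or sink.
- handle (a point): Middle of the T-handle on the screw's axis, 81 mm above the clamp's origin: a dark steel bar 60 mm long, 14 mm wide, 22 mm high. At joint value q the bar's length lies at yaw 0.75 - q from the clamp's x axis (anticlockwise positive). This point's own axes are not those of the bar: they turn with it, but 0.75 rad behind.
- cast: Loose plaster dental cast, 56 mm square and 32 mm high, standing between the clamp and the bracket; a bystander. Origin: centre of its underside.
Things that resemble listed ones, but are neither listed nor needed, are in the scene too. Of the things that look like the clamp, the middle-sized one is meant.

How it is judged (in metres and radians):
On the way:
1. the clamp is locked in the bracket (both keyholes over the studs and slid home) while the screw is still loose (horizontal distance between clamp_lock and bracket_mid below 0.005 m and angle between the x axis of clamp and the x axis of bracket, either way round below 0.06 rad and z of clamp_lock in the frame of bracket_mid below 0.003 m and value of joint screw below 0.75 rad), for 0.2 s.
At the end, for the whole second after the job is handed in: The clamp is at rest, locked in the bracket: clamp_lock within 5 mm of bracket_mid horizontally, plate down on the blocks (within 3 mm) and parallel to the bracket (0.06 rad), and the screw is tight: above 1.35 rad of its 1.5 rad (horizontal distance between clamp_lock and bracket_mid below 0.005 m and angle between the x axis of clamp and the x axis of bracket, either way round below 0.06 rad and z of clamp_lock in the frame of bracket_mid below 0.003 m and value of joint screw above 1.35 rad and linear speed of clamp below 0.02 m/s); the robot touches nothing.
It fails at once if the plaster cast is pushed more than 30 mm or knocked over (distance of cast from where it was at the start of the episode above 0.03 m or angle between cast's own z axis and vertical above 0.5 rad).
It also fails if it takes over 61 s, if anything falls off the work surface, if the arm or the gripper's body presses on something with over 40 N, if the wrist force passes 120 N, or if a joint passes its speed limit or range.

## Working session

There is one attempt and no reset: what is moved stays moved. The work goes in short steps, Python scripts to look and compute and a tool call to move; the robot and the scene stay as the last step left them, time stands still between calls to the robot, and variables do not carry over. Pictures are saved under pics/ and viewed, at most 10 in all, crops included, and the job is handed in when it is done.

Besides the shell and the picture viewer there is one more tool, called after ">>>" as name(argument=value, ...), one argument or row to a line, values as JSON. jog_arm: Moves the arm, as the interface text tells. Its arguments: {"type":"object","properties":{"motion":{"type":"array"},"claw":{"type":"number"},"newtons":{"type":"number"}},"required":["motion"]}

```bash
mkdir -p pics; ls; python3 - <<'E'
from plant import r,cams
import cv2,numpy as np
for n in("scene","side"):
    cv2.imwrite(f"pics/{n}0.png",cams.grab_frame(n)[:,:,::-1])
    c=cams.get_calibration(n);print(n,np.round(c["K"],1).tolist(),np.round(-np.array(c["R"]).T@np.array(c["t"]),3))
print(r.state())
print(cams.get_calibration("wrist"))
E
```

```text
pics
scene [[422.1, 0.0, 254.5], [0.0, 422.1, 193.4], [0.0, 0.0, 1.0]] [1.336 0.05  0.663]
side [[347.8, 0.0, 258.6], [0.0, 347.8, 192.6], [0.0, 0.0, 1.0]] [ 0.225 -0.649  0.491]
{'clock': 0.1, 'q': array([ 6.69859963e+01,  1.51681331e+01,  9.19727797e+01, -2.07087825e-03,
        7.29790546e+01, -2.11607166e+00]), 'joint_vel': array([-0.06318432, -0.14784995, -0.00847048,  0.0747064 , -0.00845214,
        0.02996104]), 'tau': array([-3.09671104e-04, -5.16703606e+01, -3.68589628e+01, -7.86924079e-05,
        6.33269374e-03,  1.63772079e-06]), 'ee_pos': array([0.24052724, 0.62991866, 0.20245402]), 'tool_rot': array([-1.79880041e+02, -2.45213189e-03,  1.59102674e+02]), 'ft_force': array([-0.26727311,  0.45317329,  0.81909512]), 'moment': array([0.00188455, 0.02432768, 0.03490291]), 'grasp_force': 0.0, 'gripper_width': 0.9974530795399491}
{'K': array([[338.30590737,   0.        , 255.4009813 ],
       [  0.        , 338.30590737, 190.56616559],
       [  0.        ,   0.        ,   1.        ]]), 'tool_from_camera': array([[-2.00682052e-05, -9.53688764e-01, -3.00795182e-01,
         7.81133075e-02],
       [ 9.99999996e-01,  5.52822665e-06, -8.42447430e-05,
        -1.96188748e-05],
       [ 8.20061287e-05, -3.00795182e-01,  9.53688760e-01,
        -1.69377819e-01],
       [ 0.00000000e+00,  0.00000000e+00,  0.00000000e+00,
         1.00000000e+00]])}
```

View pics/scene0.png

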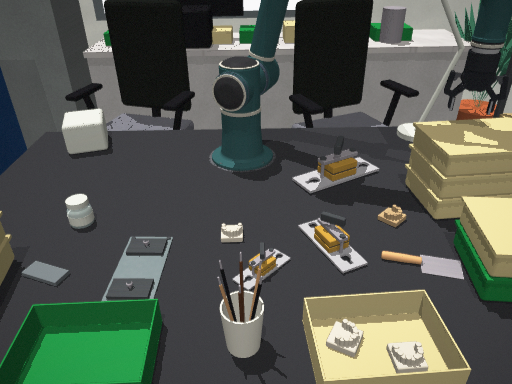

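View pics/side0.png

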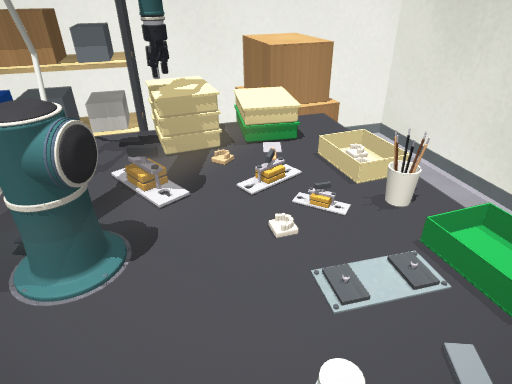

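```bash
cat > h.py <<'E'
import numpy as np,cv2
from scipy.spatial.transform import Rotation as Ro
from plant import r,cams
def cam(n,st=None):
    c=cams.get_calibration(n);K=np.array(c["K"])
    if n!="wrist": R=np.array(c["R"]);return K,R.T,-R.T@np.array(c["t"])
    T=np.array(c["tool_from_camera"]);Rt=Ro.from_euler('xyz',st["tool_rot"],degrees=True).as_matrix()
    return K,Rt@T[:3,:3],Rt@T[:3,3]+st["ee_pos"]
def cast(C,px,z):
    K,R,o=C;px=np.atleast_2d(np.array(px,float))
    d=(R@np.linalg.inv(K)@np.c_[px,np.ones(len(px))].T).T
    return o+d*((z-o[2])/d[:,2])[:,None]
def proj(C,X):
    K,R,o=C;p=(K@R.T@(np.atleast_2d(X)-o).T).T
    return p[:,:2]/p[:,2:]
E
python3 - <<'E'
from h import *
s=cv2.imread("pics/scene0.png");d=cv2.imread("pics/side0.png")
a=cv2.resize(s[140:300,200:400],(800,640))[:600]
cv2.imwrite("pics/c1.png",a)
C=cam("scene")
hsv=cv2.cvtColor(s,cv2.COLOR_BGR2HSV)
# plates: light low-sat or any not-dark connected
m=((hsv[...,2]>110)&(hsv[...,1]<60)).astype(np.uint8)
n,l,st,ce=cv2.connectedComponentsWithStats(m)
for i in range(1,n):
    if st[i,4]>150 and ce[i,1]>150:
        p=np.argwhere(l==i)[:,::-1]
        w=cast(C,p,.01)[:,:2].astype(np.float32);rc=cv2.minAreaRect(w)
        print(ce[i].round(),st[i,4],np.round(rc[0],3),np.round(rc[1],3),round(rc[2],1))
E
```

```text
[332. 177.] 796 [0.153 0.305] [0.107 0.282] 29.6
[ 78. 210.] 707 [ 0.337 -0.455] [0.183 0.067] 24.6
[335. 250.] 812 [0.506 0.233] [0.207 0.078] 24.3
[232. 232.] 393 [ 0.457 -0.017] [0.083 0.055] 3.7
[140. 268.] 1312 [ 0.584 -0.225] [0.109 0.219] 88.3
[276. 259.] 233 [0.577 0.071] [0.062 0.1  ] 46.1
[441. 267.] 746 [0.601 0.468] [0.089 0.066] 73.8
[ 45. 271.] 553 [ 0.597 -0.443] [0.099 0.044] 68.7
[243. 322.] 2082 [0.715 0.013] [0.091 0.243] 88.8
[345. 337.] 936 [0.792 0.214] [0.058 0.079] 61.0
[407. 356.] 1018 [0.84  0.318] [0.063 0.067] 3.9
```

View pics/c1.png

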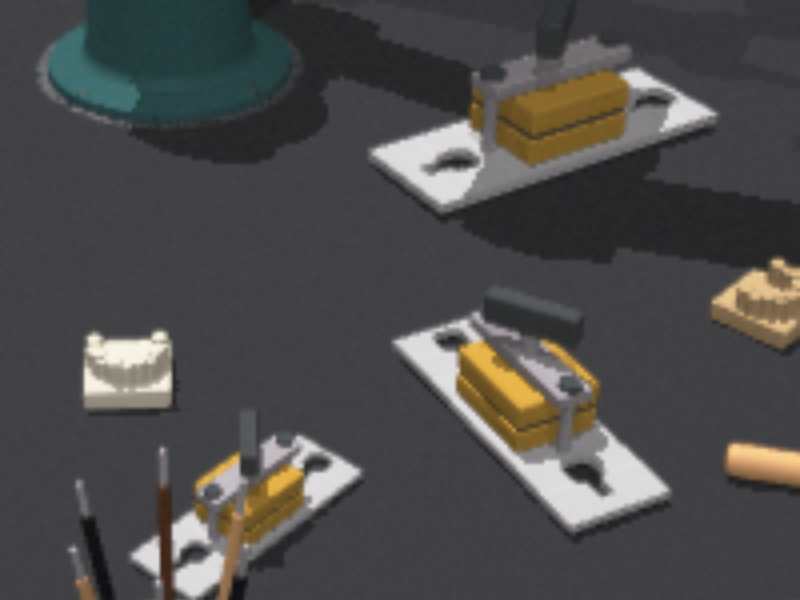

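Candidates: the large clamp at pixel (337,172) has a plate of about 282 mm. The one at (332,240) has about 207×78 mm, and the small one at (262,266) about 130 mm. The crop shows the middle-sized clamp at (332,240), with slots pointing toward the near end, so its yaw is about 24°. The cast is at (232,232) and the bracket at (140,268).

>>> jog_arm(
  motion=[
    [-19.5, -13.8, -4, 0, 0, 1.0],
    [-19.5, -13.8, -4, 0, 0, 1.0],
    [-19.5, -13.8, -4, 0, 0, 1.0],
    [-19.5, -13.8, -4, 0, 0, 1.0],
    [-19.5, -13.8, -4, 0, 0, 1.0],
    [-19.5, -13.8, -4, 0, 0, 1.0],
    [-19.5, -13.8, -4, 0, 0, 1.0],
    [-19.5, -13.8, -4, 0, 0, 1.0],
  ],
  claw=8.54,
  newtons=90,
)

```text
clock: 0.77
ee_pos: [0.3751, 0.4301, 0.244]
tool_rot: [180.0, -0.0, 101.2]
ft_force: [-0.3, 0.7, 0.3]
gripper_width: 1.002
grasp_force: 0.0
```

>>> jog_arm(
  motion=[
    [-21.9, 9.0, 0, 0, 0, 1.35],
    [-21.9, 9.0, 0, 0, 0, 1.35],
    [-21.9, 9.0, 0, 0, 0, 1.35],
    [-21.9, 9.0, 0, 0, 0, 1.35],
    [-21.9, 9.0, 0, 0, 0, 1.35],
    [-21.9, 9.0, 0, 0, 0, 1.35],
    [-21.9, 9.0, 0, 0, 0, 1.35],
    [-21.9, 9.0, 0, 0, 0, 1.35],
  ],
)

```text
clock: 1.43
ee_pos: [0.5074, 0.2339, 0.243]
tool_rot: [-180.0, 0.1, 43.9]
ft_force: [0.3, 0.1, 0.3]
gripper_width: 1.0
grasp_force: 0.0
```

>>> jog_arm(
  motion=[
    [0, 0, 0, 0, 0, 0.35],
    [0, 0, 0, 0, 0, 0.35],
    [0, 0, 0, 0, 0, 0.35],
    [0, 0, 0, 0, 0, 0.35],
  ],
)

```text
clock: 1.77
ee_pos: [0.5063, 0.2359, 0.2431]
tool_rot: [-180.0, 0.1, 24.3]
ft_force: [-0.1, -0.5, -1.0]
gripper_width: 1.001
grasp_force: 0.0
```

```bash
python3 - <<'E'
from h import *
s=r.state();im=cams.grab_frame("wrist")[:,:,::-1]
cv2.imwrite("pics/w1.png",im);print(s["ee_pos"],s["tool_rot"],s["q"])
import pickle;pickle.dump(s,open("w1.pkl","wb"))
E
```

```text
[0.5063274  0.23585451 0.2430814 ] [-1.79999308e+02  6.13586689e-02  2.43024430e+01] [ 2.24226537e+01  1.25013715e+00  1.03477609e+02 -1.36518231e-03
  7.53336025e+01  8.81205575e+01]
```

View pics/w1.png

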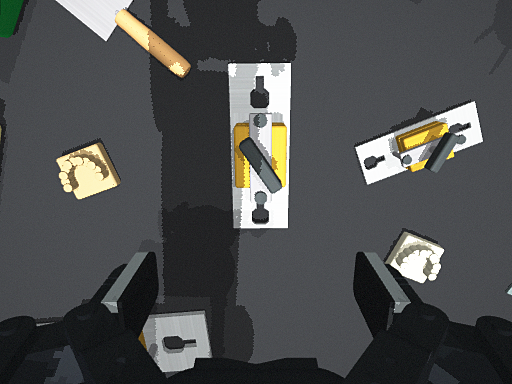

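The wrist view shows the clamp upright in the image. Its plate corners are near (229,63), (291,63), (288,228) and (234,228), and the bar runs (246,142)–(274,190). The white cast is at (415,257).

```bash
cat >> h.py <<'E'
def report(C,px,z):
    w=cast(C,px,z)[:,:2];return w
E
python3 - <<'E'
from h import *
import pickle
s=pickle.load(open("w1.pkl","rb"));C=cam("wrist",s)
im=cv2.imread("pics/w1.png");hsv=cv2.cvtColor(im,cv2.COLOR_BGR2HSV)
m=((hsv[...,2]>120)&(hsv[...,1]<60)).astype(np.uint8)
m[:,:215]=0;m[:,305:]=0;m[:50]=0;m[240:]=0
n,l,st,_=cv2.connectedComponentsWithStats(m);m=(l==1+st[1:,4].argmax())
p=np.argwhere(m)[:,::-1]
rc=cv2.minAreaRect(cast(C,p,.01)[:,:2].astype(np.float32));print("plate",rc)
b=((hsv[...,1]>120)&(hsv[...,2]>100)&(abs(hsv[...,0].astype(int)-22)<10)).astype(np.uint8)
b[:,:215]=0;b[:,305:]=0;b[:100]=0;b[210:]=0
rc=cv2.minAreaRect(cast(C,np.argwhere(b)[:,::-1],.046)[:,:2].astype(np.float32));print("flask",rc)
# dark blobs in plate area: keyholes & handle
d=(hsv[...,2]<75).astype(np.uint8);d[:66]=0;d[226:]=0;d[:,:236]=0;d[:,286:]=0
n,l,st,ce=cv2.connectedComponentsWithStats(d)
for i in range(1,n):
    if st[i,4]>60:
        q=np.argwhere(l==i)[:,::-1];z=.092 if st[i,4]>500 else .01
        print(st[i],ce[i].round(1),cast(C,ce[i],z),cv2.minAreaRect(cast(C,q,z)[:,:2].astype(np.float32)))
print(cast(C,[415,257],.03))
# bracket from scene: dark studs/blocks; base light part
s0=cv2.imread("pics/scene0.png");cv2.imwrite("pics/c2.png",cv2.resize(s0[225:310,90:190],(800,600)))
for n_,px in(("scene",[[146,241],[129,286]]),("side",[[346,277],[414,264]])):
    print(n_,cast(cam(n_),px,.028))
E
```

```text
plate ((0.5065168142318726, 0.23091202974319458), (0.2003002166748047, 0.07048676162958145), 24.951692581176758)
flask ((0.5082135796546936, 0.23216389119625092), (0.07152391970157623, 0.05677461996674538), 24.40804100036621)
[250  83  19  25 278] [259.   98.6] [[0.56196522 0.25731478 0.01      ]] ((0.5654414296150208, 0.2589462101459503), (0.02650456503033638, 0.02061183750629425), 24.946638107299805)
[239 137  42  47 523] [253.8 155.2] [[0.51488386 0.2423242  0.092     ]] ((0.5094669461250305, 0.23406478762626648), (0.055426519364118576, 0.015033326111733913), 58.84635543823242)
[252 204  17  19 225] [259.8 214.4] [[0.43247588 0.19732036 0.01      ]] ((0.43426889181137085, 0.19777464866638184), (0.024588681757450104, 0.020515821874141693), 24.30521011352539)
[[ 0.46780508 -0.00204151  0.03      ]]
scene [[ 0.51403674 -0.22350164  0.028     ]
 [ 0.66936093 -0.22626257  0.028     ]]
side [[ 0.51038757 -0.22886068  0.028     ]
 [ 0.6541752  -0.2345422   0.028     ]]
```

View pics/c2.png

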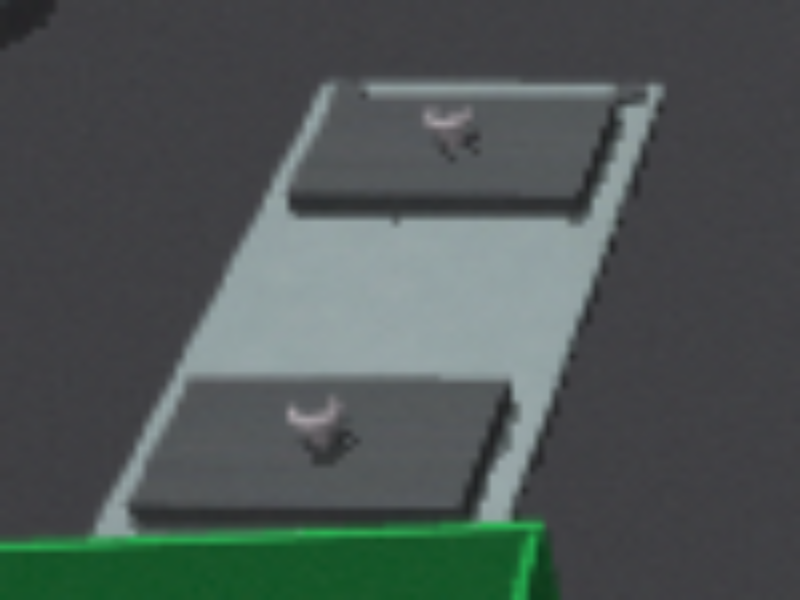

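>>> jog_arm(
  motion=[
    [-0.1, 0.43, 3, 0, 0, -0.007],
    [-0.1, 0.43, 7, 0, 0, -0.007],
    [-0.1, 0.43, 11, 0, 0, -0.007],
    [-0.1, 0.43, 14, 0, 0, -0.007],
    [-0.1, 0.43, 14, 0, 0, -0.007],
    [-0.1, 0.43, 14, 0, 0, -0.007],
  ],
)

```text
clock: 2.32
ee_pos: [0.5056, 0.2311, 0.1018]
tool_rot: [-180.0, 0.3, 25.0]
ft_force: [-0.1, -0.4, 1.5]
gripper_width: 1.0
grasp_force: 0.0
```

```bash
python3 - <<'E'
from h import *
s=r.state();im=cams.grab_frame("wrist")[:,:,::-1];cv2.imwrite("pics/w2.png",im);print(s["ee_pos"],s["tool_rot"])
C=cam("wrist",s);hsv=cv2.cvtColor(im,cv2.COLOR_BGR2HSV)
b=((hsv[...,1]>120)&(hsv[...,2]>100)&(abs(hsv[...,0].astype(int)-22)<10)).astype(np.uint8)
n,l,st,ce=cv2.connectedComponentsWithStats(b)
for i in range(1,n):
    if st[i,4]>150:
        rc=cv2.minAreaRect(cast(C,np.argwhere(l==i)[:,::-1],.046)[:,:2].astype(np.float32));print(st[i],rc)
E
```

```text
[0.50556134 0.23105303 0.10175208] [-179.98502935    0.30166432   24.96622377]
[  90    0   61   69 1296] ((0.5633701682090759, 0.3526863157749176), (0.044370971620082855, 0.016997430473566055), 74.50175476074219)
[ 215  139   25  100 1667] ((0.5011611580848694, 0.2513963580131531), (0.07249187678098679, 0.015598197467625141), 24.814882278442383)
[ 275  139   25  100 2027] ((0.5184590816497803, 0.21426695585250854), (0.07244311273097992, 0.015763966366648674), 24.844594955444336)
[ 462  144   50   44 1259] ((0.5917332768440247, 0.09690923988819122), (0.02223646454513073, 0.03388097882270813), 46.356258392333984)
[481 201  31  16 227] ((0.5688425898551941, 0.0724167674779892), (0.006647718138992786, 0.02112574130296707), 46.21622848510742)
```

View pics/w2.png

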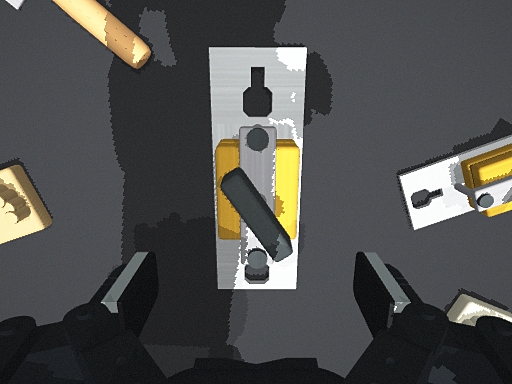

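The picture shows the flask centred between the fingers, with its top spanning columns 215–300 and rows 139–239. It is about 4 mm ahead along the tool's x. I'll descend and grip.

>>> jog_arm(
  motion=[
    [0.4, 0, 2, 0, 0, 0],
    [0.4, 0, 4, 0, 0, 0],
    [0.4, 0, 6, 0, 0, 0],
    [0.4, 0, 7, 0, 0, 0],
    [0.4, 0, 7.6, 0, 0, 0],
    [0.4, 0, 7.9, 0, 0, 0],
    [0.4, 0, 7.9, 0, 0, 0],
  ],
)

```text
clock: 2.95
ee_pos: [0.5121, 0.2339, 0.0257]
tool_rot: [180.0, -0.1, 24.9]
ft_force: [0.1, 0.3, -0.2]
gripper_width: 1.001
grasp_force: 0.0
```

>>> jog_arm(
  motion=[
    [0, 0, 0, 0, 0, 0],
    [0, 0, 0, 0, 0, 0],
    [0, 0, 0, 0, 0, 0],
    [0, 0, 0, 0, 0, 0],
    [0, 0, 0, 0, 0, 0],
    [0, 0, 0, 0, 0, 0],
    [0, 0, 0, 0, 0, 0],
  ],
  claw=4.5,
  newtons=90,
)

```text
clock: 3.53
ee_pos: [0.5112, 0.2335, 0.0247]
tool_rot: [180.0, -0.0, 24.9]
ft_force: [0.9, 0.4, 0.5]
gripper_width: 0.525
grasp_force: 0.0
```

```bash
python3 - <<'E'
from h import *
s=r.state();im=cams.grab_frame("wrist")[:,:,::-1];sd=cams.grab_frame("side")[:,:,::-1];print(s["ee_pos"],s["q"])
a=cv2.resize(sd[120:220,210:330],(480,400));cv2.imwrite("pics/w3.png",np.hstack([cv2.resize(im,(533,400))[:,130:400],a]))
E
```

```text
[0.51115219 0.23348988 0.02473724] [ 2.20111171e+01  1.31595400e+01  1.14921159e+02 -3.61338808e-04
  5.19157376e+01  8.71548805e+01]
```

View pics/w3.png

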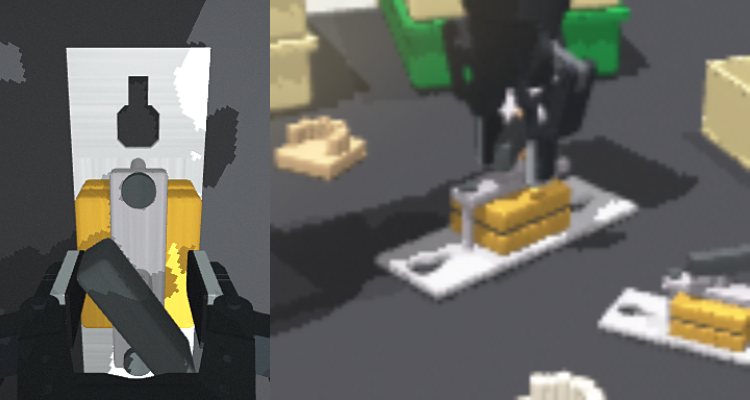

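The fingers closed to 45 mm without touching anything. In the picture, both tips (wrist view near columns 78 and 190, side view near (540,185) in the mosaic) appear above the flask top. I'll check the tip height numerically from the two fixed cameras.

```bash
python3 - <<'E'
from h import *
s=r.state();tcp=s["ee_pos"];R=Ro.from_euler('xyz',s["tool_rot"],degrees=True).as_matrix()
for z in(-.05,-.04,-.03,-.02,-.01,0):
    P=[tcp+R@np.array([x,y*.0235,z]) for y in(1,-1) for x in(.011,-.011)]
    print(z,(proj(cam("side"),P)).round(0).tolist(),"wrist",proj(cam("wrist",s),P[::2]).round(0).tolist())
S=cams.grab_frame("side")
cv2.imwrite("pics/z.png",np.hstack([cv2.resize(S[130:190,240:310],(700,600),interpolation=cv2.INTER_NEAREST)[:,:,::-1]]))
E
```

```text
-0.05 [[279.0, 158.0], [274.0, 160.0], [268.0, 153.0], [263.0, 155.0]] wrist [[317.0, 257.0], [198.0, 257.0]]
-0.04 [[279.0, 161.0], [274.0, 163.0], [268.0, 156.0], [263.0, 158.0]] wrist [[313.0, 245.0], [202.0, 245.0]]
-0.03 [[279.0, 164.0], [274.0, 167.0], [268.0, 159.0], [263.0, 161.0]] wrist [[309.0, 235.0], [205.0, 235.0]]
-0.02 [[279.0, 167.0], [273.0, 170.0], [268.0, 162.0], [263.0, 164.0]] wrist [[306.0, 226.0], [208.0, 226.0]]
-0.01 [[279.0, 170.0], [273.0, 173.0], [268.0, 165.0], [263.0, 167.0]] wrist [[303.0, 218.0], [211.0, 218.0]]
0 [[279.0, 174.0], [273.0, 176.0], [268.0, 168.0], [263.0, 170.0]] wrist [[301.0, 211.0], [213.0, 211.0]]
```

View pics/z.png

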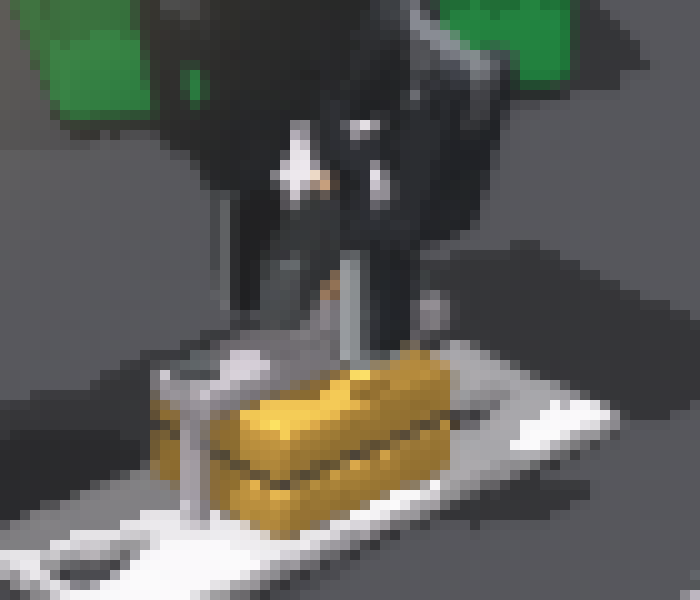

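The near fingertip sits at about (277,166) in the side picture, which is about 29 mm behind the nominal TCP. That puts it near z≈53 mm, above the flask top. Light shows through between the handle and the gripper body, so there is room to go lower in small, force-checked steps.

>>> jog_arm(
  motion=[
    [0, 0, 0, 0, 0, 0],
    [0, 0, 0, 0, 0, 0],
    [0, 0, 0, 0, 0, 0],
    [0, 0, 0, 0, 0, 0],
    [0, 0, 0.2, 0, 0, 0],
    [0, 0, 0.5, 0, 0, 0],
    [0, 0, 0.5, 0, 0, 0],
  ],
  claw=8.54,
)

```text
clock: 4.27
ee_pos: [0.5106, 0.2333, 0.0189]
tool_rot: [-180.0, 0.1, 24.9]
ft_force: [0.2, 0.1, -0.5]
gripper_width: 1.001
grasp_force: 0.0
```

```bash
python3 - <<'E'
from h import *
S=r.state();print(S["ee_pos"],S["ft_force"],S["moment"])
E
```

```text
[0.51058875 0.2332667  0.01893336] [ 0.15709891  0.12116626 -0.48612054] [-0.00240832  0.03018904  0.00220829]
```

>>> jog_arm(
  motion=[
    [0, 0, 0.15, 0, 0, 0],
    [0, 0, 0.3, 0, 0, 0],
    [0, 0, 0.4, 0, 0, 0],
    [0, 0, 0.4, 0, 0, 0],
  ],
)

```text
clock: 4.6
ee_pos: [0.5109, 0.2334, 0.0153]
tool_rot: [-180.0, 0.0, 24.9]
ft_force: [-0.4, 0.1, -0.8]
gripper_width: 1.002
grasp_force: 0.0
```

>>> jog_arm(
  motion=[
    [0, 0, 0.1, 0, 0, 0],
    [0, 0, 0.2, 0, 0, 0],
    [0, 0, 0.3, 0, 0, 0],
    [0, 0, 0.3, 0, 0, 0],
  ],
)

```text
clock: 4.93
ee_pos: [0.5109, 0.2334, 0.0124]
tool_rot: [-180.0, 0.0, 24.9]
ft_force: [0.9, -0.5, 0.0]
gripper_width: 1.0
grasp_force: 0.0
```

>>> jog_arm(
  motion=[
    [0, 0, 0.1, 0, 0, 0],
    [0, 0, 0.2, 0, 0, 0],
    [0, 0, 0.3, 0, 0, 0],
    [0, 0, 0.3, 0, 0, 0],
  ],
)

```text
clock: 5.27
ee_pos: [0.5109, 0.2334, 0.0094]
tool_rot: [-180.0, 0.0, 24.9]
ft_force: [-1.2, -0.0, -0.9]
gripper_width: 1.003
grasp_force: 0.0
```

>>> jog_arm(
  motion=[
    [0, 0, 0.1, 0, 0, 0],
    [0, 0, 0.2, 0, 0, 0],
    [0, 0, 0.3, 0, 0, 0],
    [0, 0, 0.3, 0, 0, 0],
  ],
)

```text
clock: 5.6
ee_pos: [0.5109, 0.2334, 0.0064]
tool_rot: [-180.0, 0.0, 24.9]
ft_force: [0.5, -0.2, -0.3]
gripper_width: 0.996
grasp_force: 0.0
```

>>> jog_arm(
  motion=[
    [0, 0, 0.1, 0, 0, 0],
    [0, 0, 0.2, 0, 0, 0],
    [0, 0, 0.3, 0, 0, 0],
    [0, 0, 0.3, 0, 0, 0],
  ],
)

```text
clock: 5.93
ee_pos: [0.5109, 0.2334, 0.0034]
tool_rot: [-180.0, 0.0, 24.9]
ft_force: [-0.7, 0.1, -0.5]
gripper_width: 1.002
grasp_force: 0.0
```

>>> jog_arm(
  motion=[
    [0, 0, 0, 0, 0, 0],
    [0, 0, 0, 0, 0, 0],
    [0, 0, 0, 0, 0, 0],
    [0, 0, 0, 0, 0, 0],
    [0, 0, 0, 0, 0, 0],
    [0, 0, 0, 0, 0, 0],
    [0, 0, 0, 0, 0, 0],
  ],
  claw=5.0,
  newtons=90,
)

```text
clock: 6.52
ee_pos: [0.5121, 0.2336, 0.0046]
tool_rot: [180.0, -0.1, 24.9]
ft_force: [-0.3, -1.6, 5.0]
gripper_width: 0.651
grasp_force: 97.0
```

>>> jog_arm(
  motion=[
    [0, 0, -0.5, 0, 0, 0],
    [0, 0, -1.5, 0, 0, 0],
    [0, 0, -3, 0, 0, 0],
    [0, 0, -5, 0, 0, 0],
    [0, 0, -7.5, 0, 0, 0],
    [0, 0, -9.5, 0, 0, 0],
    [0, 0, -10, 0, 0, 0],
    [0, 0, -10, 0, 0, 0],
  ],
)

```text
clock: 7.18
ee_pos: [0.5122, 0.2341, 0.1054]
tool_rot: [180.0, -0.2, 24.9]
ft_force: [0.7, -0.9, -6.2]
gripper_width: 0.647
grasp_force: 96.7
```

```bash
python3 - <<'E'
from h import *
s=r.state();im=cams.grab_frame("wrist")[:,:,::-1];cv2.imwrite("pics/w4.png",im)
print(s["ee_pos"],s["tool_rot"],s["ft_force"],s["moment"])
C=cam("wrist",s);hsv=cv2.cvtColor(im,cv2.COLOR_BGR2HSV)
m=((hsv[...,2]>105)&(hsv[...,1]<60)).astype(np.uint8)
n,l,st,ce=cv2.connectedComponentsWithStats(m)
for i in range(1,n):
    if st[i,4]>800: print(st[i],ce[i].round())
E
```

```text
[0.51218681 0.23405849 0.1054007 ] [179.99872142  -0.19483306  24.85859976] [ 0.67045709 -0.92711629 -6.15049393] [ 0.01958305 -0.01290071 -0.0157222 ]
[  177    40   157   287 23675] [256. 139.]
[ 395  142  117   95 3455] [439. 194.]
[467 185  45  35 851] [492. 202.]
[ 452  299   60   60 1541] [487. 324.]
```

```bash
cat >> h.py <<'E'
def inhand(im,s,dz):
    """clamp in tool frame: plate top is dz above TCP (tool z=-dz). returns keyhole-b circle and side edges (tool xy)"""
    T=np.array(cams.get_calibration("wrist")["tool_from_camera"]);C=(np.array(cams.get_calibration("wrist")["K"]),T[:3,:3],T[:3,3])
    hsv=cv2.cvtColor(im,cv2.COLOR_BGR2HSV)
    m=((hsv[...,2]>95)&(hsv[...,1]<60)).astype(np.uint8)
    n,l,st,ce=cv2.connectedComponentsWithStats(m);k=l[70,200:312];i=np.bincount(k[k>0]).argmax();m=l==i
    out={}
    E=[]
    for row in range(52,125,3):
        c=np.where(m[row])[0];E.append([[c[0],row],[c[-1],row]])
    E=np.array(E,float)
    for j in(0,1):
        w=cast(C,E[:,j]+[0.5*(2*j-1),0],-dz)[:,:2];p=np.polyfit(w[:,0],w[:,1],1);out["edge%d"%j]=(np.rad2deg(np.arctan(p[0])),p[1],np.std(w[:,1]-np.polyval(p,w[:,0])))
    top=[np.where(m[:200,c])[0][0] for c in range(215,295,5)]
    out["endx"]=cast(C,[[255,np.median(top)-.5]],-dz)[0,0]
    # keyhole hole = enclosed non-plate pixels
    ins=((~m)&(np.indices(m.shape)[0]>50)&(np.indices(m.shape)[0]<125)).astype(np.uint8);ins[:,:215]=0;ins[:,297:]=0
    n,l,st,ce=cv2.connectedComponentsWithStats(ins);i=1+st[1:,4].argmax()
    w=cast(C,np.argwhere(l==i)[:,::-1],-dz)
    out["hole"]=(st[i],np.round(w.min(0),4),np.round(w.max(0),4))
    return out
E
python3 - <<'E'
from h import *
im=cv2.imread("pics/w4.png");print(inhand(im,None,.0062))
E
```

```text
{'edge0': (np.float64(-0.06392158803804078), np.float64(-0.035500279097533685), np.float64(0.0001351937805828219)), 'edge1': (np.float64(-0.05445509485094295), np.float64(0.03406329082986047), np.float64(0.00013391869785827625)), 'endx': np.float64(0.09447610402137614), 'hole': (array([ 233,   72,   46,   53, 1564], dtype=int32), array([ 0.0579, -0.0115, -0.0062]), array([ 0.0813,  0.0099, -0.0062]))}
```

View pics/w4.png

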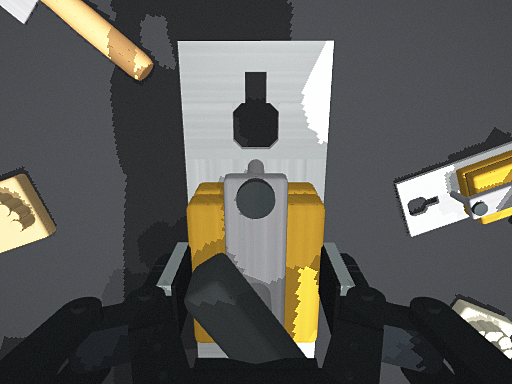

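The picture shows the clamp held squarely, with its plate spanning columns 178–334 and keyhole b at (256,115). Its origin is about 5.6 mm behind the TCP along the tool's x. Next I'll carry it high over, stopping beside the bracket so the wrist camera can see the studs.

>>> jog_arm(
  motion=[
    [-0.3, 1, -1.5, 0, 0, 0.03],
    [-1, 3.5, -3, 0, 0, 0.1],
    [-1.9, 7, -4.5, 0, 0, 0.17],
    [-2.9, 10.5, -5.5, 0, 0, 0.25],
    [-3.9, 14, -5.5, 0, 0, 0.33],
    [-4.9, 17.5, -5.5, 0, 0, 0.4],
    [-5.8, 21, -5.5, 0, 0, 0.45],
    [-6.8, 24.5, -5.5, 0, 0, 0.47],
  ],
)

```text
clock: 7.9
ee_pos: [0.5505, -0.0189, 0.1558]
tool_rot: [-180.0, 0.3, -2.2]
ft_force: [0.4, 0.4, -6.3]
gripper_width: 0.645
grasp_force: 98.0
```

>>> jog_arm(
  motion=[
    [0.5, 2.5, 0, 0, 0, 0],
    [1.0, 4.5, 0, 0, 0, 0],
    [1.4, 6, 0, 0, 0, 0],
    [1.6, 6.8, 0, 0, 0, 0],
    [1.6, 7, 0, 0, 0, 0],
    [1.6, 7, 0, 0, 0, 0],
    [1.6, 7, 0, 0, 0, 0],
  ],
)

```text
clock: 8.48
ee_pos: [0.565, -0.0869, 0.1576]
tool_rot: [-179.9, 0.1, -2.1]
ft_force: [-0.1, 0.3, -5.1]
gripper_width: 0.647
grasp_force: 98.0
```

```bash
python3 - <<'E'
from h import *
import pickle
s=r.state();im=cams.grab_frame("wrist")[:,:,::-1];cv2.imwrite("pics/w5.png",im);pickle.dump(s,open("w5.pkl","wb"))
print(s["ee_pos"],s["tool_rot"])
E
```

```text
[ 0.56498829 -0.08690632  0.15757609] [-1.79942067e+02  1.22515470e-01 -2.05746240e+00]
```

View pics/w5.png

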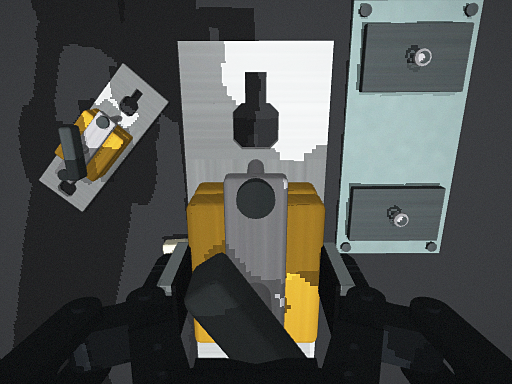

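The view shows the bracket at right, with stud heads near (422,57) and (400,219). The blocks span (362–475, 23–93) and (349–445, 185–241).

```bash
python3 - <<'E'
from h import *
import pickle
s=pickle.load(open("w5.pkl","rb"));C=cam("wrist",s);im=cv2.imread("pics/w5.png")
g=im.max(2);hsv=cv2.cvtColor(im,cv2.COLOR_BGR2HSV)
H=[]
for x0,y0,x1,y1 in((368,30,468,86),(355,192,440,234)):
    m=np.zeros(g.shape,np.uint8);m[y0:y1,x0:x1]=(g[y0:y1,x0:x1]>105)
    n,l,st,ce=cv2.connectedComponentsWithStats(m);i=1+st[1:,4].argmax()
    c,rad=cv2.minEnclosingCircle(np.argwhere(l==i)[:,::-1].astype(np.float32))
    w=cast(C,c,.028)[0];H.append(w);print("head",st[i],c,rad,w)
H=np.array(H);d=H[0]-H[1];print("sep",np.linalg.norm(d),"mid",H.mean(0),"yaw",np.rad2deg(np.arctan2(d[1],d[0])))
# block rects
B=[]
for x0,y0,x1,y1 in((355,17,482,103),(343,180,452,246)):
    m=np.zeros(g.shape,np.uint8);m[y0:y1,x0:x1]=(g[y0:y1,x0:x1]<115)
    n,l,st,ce=cv2.connectedComponentsWithStats(m);i=1+st[1:,4].argmax()
    rc=cv2.minAreaRect(cast(C,np.argwhere(l==i)[:,::-1],.014)[:,:2].astype(np.float32));B.append(rc[0]);print(st[i],rc)
B=np.array(B);d=B[0]-B[1];print("mid",B.mean(0),np.linalg.norm(d),np.rad2deg(np.arctan2(d[1],d[0])))
base=((g>115)&(hsv[...,1]>15)).astype(np.uint8);base[:,:337]=0
n,l,st,ce=cv2.connectedComponentsWithStats(base);i=1+st[1:,4].argmax()
print("base",st[i],cv2.minAreaRect(cast(C,np.argwhere(l==i)[:,::-1],.004)[:,:2].astype(np.float32)))
print("inhand",inhand(im,s,.0062))
E
```

```text
head [415  48  17  19 186] (422.80950927734375, 56.880950927734375) 9.436748504638672 [ 0.65666498 -0.22757574  0.028     ]
head [394 213  15  14 117] (400.8333435058594, 219.61111450195312) 7.62762451171875 [ 0.51224428 -0.2231469   0.028     ]
sep 0.14448859592177227 mid [ 0.58445463 -0.22536132  0.028     ] yaw -1.7564966549479208
[ 356   21  118   71 7375] ((0.6575826406478882, -0.22542381286621094), (0.09505602717399597, 0.05617929622530937), 87.94252014160156)
[ 345  183  100   58 5232] ((0.5143361687660217, -0.22108525037765503), (0.09511151164770126, 0.06042933091521263), 87.97005462646484)
mid [ 0.5859594  -0.22325453] 0.1433121586993562 -1.7348095784190583
base [  337     0   147   253 15917] ((0.5842095017433167, -0.2263219952583313), (0.10987894982099533, 0.23882906138896942), 88.26828002929688)
inhand {'edge0': (np.float64(-0.2227034101758737), np.float64(-0.03481271603187677), np.float64(0.00012983852955281925)), 'edge1': (np.float64(-0.05499102347824728), np.float64(0.03452715095773814), np.float64(0.00013392521143202091)), 'endx': np.float64(0.09420393965226793), 'hole': (array([ 233,   72,   45,   53, 1563], dtype=int32), array([ 0.0576, -0.011 , -0.0062]), array([ 0.081 ,  0.0099, -0.0062]))}
```

>>> jog_arm(
  motion=[
    [1, 3, 0, 0, 0, -0.003],
    [2, 6, 0, 0, 0, -0.003],
    [3, 9, 0, 0, 0, -0.003],
    [4, 12, 0, 0, 0, -0.003],
    [4.1, 13.8, 0, 0, 0, -0.003],
    [4.1, 13.8, 0, 0, 0, -0.003],
    [4.1, 13.8, 0, 0, 0, -0.003],
    [4.1, 13.8, 0, 0, 0, -0.003],
  ],
)

```text
clock: 9.2
ee_pos: [0.6016, -0.2259, 0.1583]
tool_rot: [-179.9, 0.0, -1.9]
ft_force: [0.6, -0.1, -6.3]
gripper_width: 0.649
grasp_force: 98.3
```

>>> jog_arm(
  motion=[
    [0, 0, 3, 0, 0, 0],
    [0, 0, 6, 0, 0, 0],
    [0, 0, 9, 0, 0, 0],
    [0, 0, 10, 0, 0, 0],
    [0, 0, 10, 0, 0, 0],
    [0, 0, 10, 0, 0, 0],
  ],
)

```text
clock: 9.7
ee_pos: [0.6017, -0.2262, 0.0587]
tool_rot: [-180.0, 0.1, -1.8]
ft_force: [0.5, 0.2, -4.7]
gripper_width: 0.649
grasp_force: 98.2
```

```bash
python3 - <<'E'
from h import *
s=r.state();im=cams.grab_frame("wrist")[:,:,::-1];cv2.imwrite("pics/w6.png",im)
t=s["ee_pos"];print(t,s["tool_rot"],s["ft_force"])
print(inhand(im,s,.0062))
C=cam("wrist",s)
# keyhole b seen at its plane vs stud head: bright pixels in hole
g=im.max(2)
for p in(np.array([.65745,-.2280,.028]),np.array([.5114,-.2232,.028])): print("stud px",proj(C,p))
R=Ro.from_euler('xyz',s["tool_rot"],degrees=True).as_matrix()
print("hole px",proj(C,t+R@np.array([.062-.0057,-.0004,-.0062])))
sub=g[60:150:4,215:300:4];print(sub)
hsv=cv2.cvtColor(im,cv2.COLOR_BGR2HSV)
base=((g>115)&(hsv[...,1]>15)&(hsv[...,0]>70)&(hsv[...,0]<110)).astype(np.uint8)
n,l,st,ce=cv2.connectedComponentsWithStats(base)
for i in range(1,n):
    if st[i,4]>300:print(st[i],cv2.boxPoints(cv2.minAreaRect(cast(C,np.argwhere(l==i)[:,::-1],.004)[:,:2].astype(np.float32))).round(4).tolist())
E
```

```text
[ 0.6017395  -0.22620578  0.05872117] [-1.79970076e+02  5.47776177e-02 -1.83329821e+00] [ 0.47650335  0.19194802 -4.68416066]
{'edge0': (np.float64(-0.13021284484945825), np.float64(-0.039111130034167774), np.float64(0.0001277547767743401)), 'edge1': (np.float64(-0.09792698770462216), np.float64(0.04061694187787512), np.float64(0.0001292004126358245)), 'endx': np.float64(0.09501716595116746), 'hole': (array([ 233,   72,   45,   53, 1538], dtype=int32), array([ 0.0576, -0.011 , -0.0062]), array([ 0.081 ,  0.0099, -0.0062]))}
stud px [[256.04214563 120.02113946]]
stud px [[255.75324067 328.47858032]]
hole px [[255.2860508  126.81040417]]
[[163 160 170 245 244 245 244 243 246 245 244 245 245 244 244 246 244 245
  245 244 245 245]
 [165 162 171 244 244 243 246 245 245 245 245 244 245 245 245 245 244 244
  245 245 244 244]
 [164 166 169 245 244 244 244 244 245 245 245 245 245 245 244 246 245 245
  244 245 244 245]
 [166 160 165 244 245 246 246 250  53  56  59  57  58 255 247 247 247 248
  247 247 246 247]
 [159 167 243 243 243 244 243 250  32  39  42  41  39 255 245 246 245 244
  244 244 
[... 1579 characters left out ...]
6 245 244]
 [151 149 154 151 153 154 162  94  97  97  98  96  99  93 159 244 244 246
  244 245 245 245]]
[ 168   39  180  203 2803] [[0.5665000081062317, -0.2809999883174896], [0.7019000053405762, -0.2851000130176544], [0.7052000164985657, -0.17569999396800995], [0.5698000192642212, -0.17159999907016754]]
[492 167  20  42 456] [[0.5856999754905701, -0.39320001006126404], [0.5881999731063843, -0.4059000015258789], [0.6180999875068665, -0.4000999927520752], [0.6155999898910522, -0.3874000012874603]]
[315 300  12  56 375] [[0.4634000062942505, -0.2777000069618225], [0.5162000060081482, -0.27970001101493835], [0.5163999795913696, -0.27219998836517334], [0.46369999647140503, -0.2702000141143799]]
```

In the wrist image, the stud head sits inside the keyhole where predicted: head near (257,120), opening near (256,126). I'll lower the clamp.

>>> jog_arm(
  motion=[
    [0, 0, 1, 0, 0, 0],
    [0, 0, 2, 0, 0, 0],
    [0, 0, 2.6, 0, 0, 0],
    [0, 0, 3.0, 0, 0, 0],
    [0, 0, 3.4, 0, 0, 0],
    [0, 0, 3.8, 0, 0, 0],
    [0, 0, 3.8, 0, 0, 0],
  ],
)

```text
clock: 10.33
ee_pos: [0.6011, -0.2271, 0.0195]
tool_rot: [-180.0, 0.1, -1.9]
ft_force: [-0.3, -0.1, -5.8]
gripper_width: 0.65
grasp_force: 98.3
```

>>> jog_arm(
  motion=[
    [0, 0, 0.2, 0, 0, 0],
    [0, 0, 0.4, 0, 0, 0],
    [0, 0, 0.5, 0, 0, 0],
    [0, 0, 0.55, 0, 0, 0],
    [0, 0, 0.55, 0, 0, 0],
  ],
)

```text
clock: 10.75
ee_pos: [0.6019, -0.2273, 0.0152]
tool_rot: [180.0, -0.0, -1.9]
ft_force: [-0.3, 0.2, -5.9]
gripper_width: 0.647
grasp_force: 98.3
```

>>> jog_arm(
  motion=[
    [0, 0, 0.05, 0, 0, 0],
    [0, 0, 0.1, 0, 0, 0],
    [0, 0, 0.1, 0, 0, 0],
  ],
)

```text
clock: 11.0
ee_pos: [0.6021, -0.2275, 0.0147]
tool_rot: [180.0, -0.0, -1.9]
ft_force: [-0.9, 0.6, -2.6]
gripper_width: 0.648
grasp_force: 98.6
```

>>> jog_arm(
  motion=[
    [0, 0, 0.03, 0, 0, 0],
    [0, 0, 0.05, 0, 0, 0],
    [0, 0, 0.05, 0, 0, 0],
  ],
)

```text
clock: 11.25
ee_pos: [0.6021, -0.2274, 0.0146]
tool_rot: [180.0, -0.0, -1.9]
ft_force: [-2.1, 1.6, 1.8]
gripper_width: 0.645
grasp_force: 99.2
```

>>> jog_arm(
  motion=[
    [0, -0.06, -0.05, 0, 0, 0],
    [-0.3, -0.06, -0.05, 0, 0, 0],
    [-0.6, -0.06, -0.05, 0, 0, 0],
    [-0.9, -0.06, -0.05, 0, 0, 0],
    [-1.2, -0.06, -0.05, 0, 0, 0],
    [-1.2, -0.06, -0.05, 0, 0, 0],
  ],
)

```text
clock: 11.75
ee_pos: [0.5901, -0.2265, 0.0147]
tool_rot: [180.0, -0.1, -1.9]
ft_force: [2.1, 0.3, -0.1]
gripper_width: 0.648
grasp_force: 98.9
```

Free sliding: the stud necks are in the slots. Now the rest of the way, toward the stop.

>>> jog_arm(
  motion=[
    [-0.3, 0, 0, 0, 0, 0],
    [-0.6, 0, 0, 0, 0, 0],
    [-0.8, 0, 0, 0, 0, 0],
    [-0.9, 0, 0, 0, 0, 0],
    [-0.9, 0, 0, 0, 0, 0],
  ],
)

```text
clock: 12.17
ee_pos: [0.5811, -0.2262, 0.0147]
tool_rot: [180.0, -0.0, -1.9]
ft_force: [2.5, -0.3, 1.1]
gripper_width: 0.647
grasp_force: 99.1
```

>>> jog_arm(
  motion=[
    [-0.05, 0, 0, 0, 0, 0],
    [-0.1, 0, 0, 0, 0, 0],
    [-0.1, 0, 0, 0, 0, 0],
  ],
)

```text
clock: 12.42
ee_pos: [0.5806, -0.2262, 0.0147]
tool_rot: [180.0, -0.1, -1.9]
ft_force: [5.0, 0.5, 1.9]
gripper_width: 0.647
grasp_force: 99.2
```

>>> jog_arm(
  motion=[
    [-0.05, 0, 0, 0, 0, 0],
    [-0.1, 0, 0, 0, 0, 0],
    [-0.1, 0, 0, 0, 0, 0],
    [-0.1, 0, 0, 0, 0, 0],
  ],
)

```text
clock: 12.75
ee_pos: [0.5796, -0.2262, 0.0147]
tool_rot: [180.0, -0.1, -1.9]
ft_force: [4.7, 0.2, 2.7]
gripper_width: 0.649
grasp_force: 99.2
```

>>> jog_arm(
  motion=[
    [-0.05, 0, 0, 0, 0, 0],
    [-0.1, 0, 0, 0, 0, 0],
    [-0.1, 0, 0, 0, 0, 0],
    [-0.1, 0, 0, 0, 0, 0],
  ],
)

```text
clock: 13.08
ee_pos: [0.579, -0.2262, 0.0147]
tool_rot: [180.0, -0.1, -1.9]
ft_force: [6.4, 0.2, 0.9]
gripper_width: 0.648
grasp_force: 99.2
```

```bash
python3 - <<'E'
from h import *
s=r.state();im=cams.grab_frame("wrist")[:,:,::-1];cv2.imwrite("pics/w7.png",im)
print(s["ee_pos"],s["tool_rot"],s["ft_force"])
print(proj(cam("wrist",s),[[.65745,-.2280,.028]]),inhand(im,s,.0062)["hole"]);print(im.max(2)[60:150:4,215:300:4])
E
```

```text
[ 0.57897767 -0.22621525  0.01468342] [ 1.79969353e+02 -1.18223655e-01 -1.90613735e+00] [6.40114212 0.16256569 0.92315658]
[[254.31385848  77.50379787]] (array([233,  90,  45,  35, 492], dtype=int32), array([ 0.0576, -0.011 , -0.0062]), array([ 0.0731,  0.0099, -0.0062]))
[[167 167 171 245 245 245 246 245 162 160 164 254 245 246 246 247 246 245
  245 245 246 244]
 [166 172 247 245 246 244 244 166 165 175 172 175 234 246 246 245 246 246
  245 245 245 245]
 [166 173 244 245 244 245 255 165 173 165 168 161 190 191 246 246 245 245
  243 245 245 244]
 [168 174 246 245 247 246 165 167 134  51 245 243  48 201 253 247 248 248
  248 248 248 247]
 [160 155 245 244 245 244 162 167  30 207 235 235 204 176 217 246 246 246
  246 245 245 245]
 [166 161 246 246 246 248 163 167  79 237 235 237 153 149 197 246 247 247
  247 247 247 247]
 [162 155 244 245 246 245 247 165  31 255 240 147  27 213 242 245 246 244
  246 245 246 246]
 [159 158 157 246 243 243 244  99 169  75  73  82 129 182 247 246 245 246
  245 245 244 244]
 [164 167 168 248 246 244 246 239 117 184 184 192 205 255 247 247 246 247
  247 247
[... 612 characters left out ...]
3  99 101 100  98  54 255 249
  248 248 249 248]
 [157 154 159 155 162  51  53  53  51  54 101  98 102  96  99  51 255 245
  245 245 246 246]
 [157 154 153 156 162  55  54  54  53  55  55 100 102 101  97  52 255 246
  246 245 245 246]
 [157 158 157 157 160  54  56  59  55  52  60 101  99 103 103  51 255 246
  245 246 246 246]
 [160 159 160 156 166  55  49  47  43  53  47  98  96  95  89  44 255 247
  247 247 247 247]
 [157 156 155 152 154  90  84  82  83  81  78  79  78  77 116 111 250 244
  245 245 246 245]
 [157 152 155 156 154 162 107 120 113 115 113 117 117 113 103 255 246 246
  246 246 246 247]
 [153 154 153 157 152 154 165  96  95  94  96  98  95  97 255 245 245 245
  245 245 245 246]]
```

The stud heads now stand over the slot ends (head near (257,79)) and the last push met the stop, so the clamp is locked. I'll release it and rise to handle height.

>>> jog_arm(
  motion=[
    [0, 0, 0, 0, 0, 0],
    [0, 0, 0, 0, 0, 0],
    [0, 0, 0, 0, 0, 0],
    [0, 0, 0, 0, 0, 0],
    [0, 0, 0, 0, 0, 0],
  ],
  claw=8.54,
)

```text
clock: 13.55
ee_pos: [0.5768, -0.2257, 0.0135]
tool_rot: [-180.0, 0.1, -1.9]
ft_force: [-0.0, -0.1, 0.3]
gripper_width: 0.999
grasp_force: 0.0
```

>>> jog_arm(
  motion=[
    [0, 0, -1, 0, 0, 0],
    [0, 0, -2, 0, 0, 0],
    [0, 0, -3, 0, 0, 0],
    [0, 0, -4, 0, 0, 0],
    [-0.3, 0, -5, 0, 0, 0],
    [-0.57, 0, -6, 0, 0, 0],
    [-0.57, 0, -6, 0, 0, 0],
  ],
)

```text
clock: 14.13
ee_pos: [0.5736, -0.2265, 0.0776]
tool_rot: [179.9, -0.2, -1.9]
ft_force: [-0.3, -0.5, 0.4]
gripper_width: 1.0
grasp_force: 0.0
```

```bash
python3 - <<'E'
from h import *
s=r.state();im=cams.grab_frame("wrist")[:,:,::-1];cv2.imwrite("pics/w8.png",im)
print(s["ee_pos"],s["tool_rot"],s["ft_force"])
C=cam("wrist",s);hsv=cv2.cvtColor(im,cv2.COLOR_BGR2HSV);t=s["ee_pos"]
b=((hsv[...,1]>120)&(hsv[...,2]>100)&(abs(hsv[...,0].astype(int)-22)<10)).astype(np.uint8)
n,l,st,ce=cv2.connectedComponentsWithStats(b)
for i in range(1,n):
    if st[i,4]>300: print(st[i],cv2.minAreaRect(cast(C,np.argwhere(l==i)[:,::-1],.056)[:,:2].astype(np.float32)))
# handle: dark inside the flask/bridge region
o=proj(C,[[.5733,-.2256,.102]])[0];print("handle px",o)
d=((hsv[...,2]<85)).astype(np.uint8);r0,c0=int(o[1]),int(o[0])
M=np.zeros_like(d);M[r0-55:r0+75,c0-60:c0+60]=1
n,l,st,ce=cv2.connectedComponentsWithStats(cv2.morphologyEx(d*M,cv2.MORPH_OPEN,np.ones((5,5))));i=l[r0,c0]
print(st[i],cv2.minAreaRect(cast(C,np.argwhere(l==i)[:,::-1],.102)[:,:2].astype(np.float32)))
E
```

```text
[ 0.57356042 -0.22652629  0.07759977] [179.89641549  -0.24133747  -1.90318062] [-0.31787573 -0.51572667  0.43670763]
[ 206  149   29  116 2086] ((0.5779223442077637, -0.20531418919563293), (0.01575171947479248, 0.07369664311408997), 88.17864990234375)
[ 275  149   29  116 2747] ((0.5765568614006042, -0.24599194526672363), (0.015869179740548134, 0.07375352829694748), 88.3332290649414)
handle px [254.29299154 251.23863775]
[     0      0    512    384 193229] ((0.5867462158203125, -0.227047860622406), (0.2793644964694977, 0.18679693341255188), 87.98580169677734)
```

>>> jog_arm(
  motion=[
    [0, -0.08, 0, 0, 0, -0.59],
    [0, -0.08, 0, 0, 0, -0.59],
    [0, -0.08, 0, 0, 0, -0.59],
    [0, -0.08, 0, 0, 0, -0.59],
    [0, -0.08, 0, 0, 0, -0.59],
    [0, -0.08, 0, 0, 0, -0.59],
    [0, -0.08, 0, 0, 0, -0.59],
  ],
)

```text
clock: 14.77
ee_pos: [0.5717, -0.2247, 0.0736]
tool_rot: [-179.9, 0.0, 31.7]
ft_force: [-0.0, 0.8, 0.8]
gripper_width: 1.002
grasp_force: 0.0
```

```bash
python3 - <<'E'
from h import *
s=r.state();im=cams.grab_frame("wrist")[:,:,::-1];cv2.imwrite("pics/w9.png",im)
print(s["ee_pos"],s["tool_rot"],s["q"])
C=cam("wrist",s);o=proj(C,[[.5733,-.2257,.102]])[0]
k=np.array([[30,7],[30,-7],[-30,7],[-30,-7]])/1000;a=np.deg2rad(32.2)
w=[[.5733+x*np.cos(a)-y*np.sin(a),-.2257+x*np.sin(a)+y*np.cos(a),.102] for x,y in k]
print(o,proj(C,w).round(0).tolist())
g=im.max(2)
print(g[195:300:5,195:315:5])
E
```

```text
[ 0.57174453 -0.22474819  0.07359536] [-1.79949272e+02  3.21784480e-02  3.17467947e+01] [-2.37836653e+01  1.49934363e+01  1.06559076e+02  2.55816935e-03
  5.85075206e+01  3.44682168e+01]
[260.77367867 254.12406471] [[245.0, 193.0], [277.0, 193.0], [247.0, 309.0], [275.0, 309.0]]
[[124 122 186 160 118 251 254 254 250 250  65  67  65  64  67  64  60 248
  247 247 245 247 231 254]
 [129 185 196 112 245 254 254 254 249 251  74  63  67  72  65  68  63 246
  250 244 245 240 254 255]
 [255 189 102 227 254 254 254 254 252 255  63  65  69  68  72  69  59 248
  246 242 250 255 255 254]
 [253 255 108 251 253 254 254 254 252 152 111  66  65  71  65  66  62 245
  243 248 255 255 254 255]
 [249 107 244 254 254 254 254 254 138 122  95  63  72  68  67  65  61 244
  246 236 254 254 254 254]
 [255 230 254 254 254 254 255 255  87 227  80  65  64  67  71  68  56 245
  240 254 255 254 254 254]
 [ 95 252 253 254 254 254 216 134 231 231 108  62  69  69  69  70  79 250
  255 254 254 255 250 245]
 [229 246 255 255 254 255 148 167 249 232 117  66  66  68  66  70  83 255
  254 254 254 255 207 209]
 [251 248 24
[... 601 characters left out ...]
47 108 233 234 244 251 232 229 229 237  94 103 108 106 103 120 129
  205 135  81  85  83  85]
 [104 146 227 246  28  30  38 123 230 228 242  91 103 108 104 107  66 204
  215  87  83  86  85  83]
 [106 211 231  45 111 113 108  19 228 230 216  89 104 105 104 103 156 233
   80  80  86  78  87  83]
 [107 101 101 108 106 110 103 105 228 216 253  91 102 106 106 103 154  77
   83  81  85  86  86  87]
 [ 88 106 103 110 109 106 105  97 232 247 255  91 105 105 102 103  65  84
   86  85  85  85  84  86]
 [199 208 107 113  81 103  79 232 250 246 255  89 107 104 104 103  59  81
   84  84  80  83  85  87]
 [103 108 106 246 246 245 248 245 247 254 171  90 107 106 104 103  70  83
   86  83  82  87  82  85]]
```

The bar stands vertical in the image at columns 245–277, as predicted. I'll lower and grip it.

>>> jog_arm(
  motion=[
    [0.1, 0.15, 0.6, 0, 0, 0],
    [0.1, 0.15, 1.2, 0, 0, 0],
    [0.1, 0.15, 1.7, 0, 0, 0],
    [0.1, 0.15, 1.85, 0, 0, 0],
    [0.1, 0.15, 1.85, 0, 0, 0],
  ],
)

```text
clock: 15.23
ee_pos: [0.573, -0.2253, 0.0544]
tool_rot: [-179.9, 0.1, 31.9]
ft_force: [-0.1, 0.4, 0.3]
gripper_width: 0.999
grasp_force: 0.0
```

>>> jog_arm(
  motion=[
    [0, 0, 0, 0, 0, 0],
    [0, 0, 0, 0, 0, 0],
    [0, 0, 0, 0, 0, 0],
    [0, 0, 0, 0, 0, 0],
    [0, 0, 0, 0, 0, 0],
    [0, 0, 0, 0, 0, 0],
    [0, 0, 0, 0, 0, 0],
    [0, 0, 0, 0, 0, 0],
  ],
  claw=0.6,
  newtons=60,
)

```text
clock: 15.9
ee_pos: [0.5744, -0.2262, 0.0561]
tool_rot: [179.9, -0.0, 31.9]
ft_force: [1.1, -1.4, 1.6]
gripper_width: 0.146
grasp_force: 60.4
```

>>> jog_arm(
  motion=[
    [0, 0, 0, 0, 0, 0],
    [0, 0, 0, 0, 0, 0],
    [0, 0, 0, 0, 0, 0],
    [0, 0, 0, 0, 0, 0],
  ],
)

```text
clock: 16.23
ee_pos: [0.5744, -0.2262, 0.0562]
tool_rot: [179.9, -0.0, 31.9]
ft_force: [1.3, -2.8, 2.1]
gripper_width: 0.148
grasp_force: 60.6
```

>>> jog_arm(
  motion=[
    [0, 0, 0, 0, 0, 0.1],
    [0, 0, 0, 0, 0, 0.22],
    [0, 0, 0, 0, 0, 0.34],
    [0, 0, 0, 0, 0, 0.46],
    [0, 0, 0, 0, 0, 0.58],
    [0, 0, 0, 0, 0, 0.7],
    [0, 0, 0, 0, 0, 0.8],
    [0, 0, 0, 0, 0, 0.8],
  ],
)

```text
clock: 16.9
ee_pos: [0.5743, -0.226, 0.0561]
tool_rot: [180.0, -0.1, -14.1]
ft_force: [1.3, -2.7, 2.3]
gripper_width: 0.148
grasp_force: 60.7
```

```bash
python3 - <<'E'
from h import *
s=r.state();print(s["tool_rot"],s["ft_force"],s["moment"],s["q"][5],s["ee_pos"])
E
```

```text
[ 1.79982679e+02 -6.24588825e-02 -1.40740761e+01] [ 1.28235322 -2.69553891  2.31801803] [-0.3997213  -0.15777834 -0.23895086] 80.29408625852925 [ 0.57433556 -0.22595993  0.0561319 ]
```

>>> jog_arm(
  motion=[
    [0, 0, 0, 0, 0, 0.12],
    [0, 0, 0, 0, 0, 0.24],
    [0, 0, 0, 0, 0, 0.36],
    [0, 0, 0, 0, 0, 0.44],
    [0, 0, 0, 0, 0, 0.48],
    [0, 0, 0, 0, 0, 0.48],
  ],
)

```text
clock: 17.4
ee_pos: [0.5744, -0.2259, 0.0562]
tool_rot: [-180.0, -0.1, -41.3]
ft_force: [0.6, -2.6, 3.5]
gripper_width: 0.148
grasp_force: 60.7
```

```bash
python3 - <<'E'
from h import *
s=r.state();print(s["tool_rot"],s["moment"],s["q"][5])
E
```

```text
[-1.79980559e+02 -6.84804943e-02 -4.13213444e+01] [-0.37815622 -0.25945673 -0.00068658] 107.54408436673307
```

>>> jog_arm(
  motion=[
    [0, 0, 0, 0, 0, 0.03],
    [0, 0, 0, 0, 0, 0.06],
    [0, 0, 0, 0, 0, 0.06],
  ],
)

```text
clock: 17.65
ee_pos: [0.5744, -0.2259, 0.0561]
tool_rot: [-180.0, -0.1, -44.7]
ft_force: [1.5, -2.2, 2.9]
gripper_width: 0.147
grasp_force: 60.8
```

```bash
python3 - <<'E'
from h import *
s=r.state();print(s["tool_rot"],s["moment"],s["q"][5])
E
```

```text
[-1.79973773e+02 -6.43646618e-02 -4.47274888e+01] [-0.34283211 -0.29688417  0.11321   ] 110.94684979802852
```

>>> jog_arm(
  motion=[
    [0, 0, 0, 0, 0, 0.03],
    [0, 0, 0, 0, 0, 0.06],
    [0, 0, 0, 0, 0, 0.06],
  ],
)

```text
clock: 17.9
ee_pos: [0.5743, -0.2261, 0.0561]
tool_rot: [180.0, -0.1, -48.1]
ft_force: [1.6, -2.3, 3.2]
gripper_width: 0.146
grasp_force: 62.6
```

```bash
python3 - <<'E'
from h import *
s=r.state();print(s["tool_rot"],s["moment"],s["q"][5])
E
```

```text
[ 1.79988165e+02 -7.89671574e-02 -4.80686176e+01] [-0.40302521 -0.25693276  0.940043  ] 114.32319058527183
```

The stop is reached: moment rose to 0.94 N m. Release and rise straight up.

>>> jog_arm(
  motion=[
    [0, 0, 0, 0, 0, 0],
    [0, 0, 0, 0, 0, 0],
    [0, 0, 0, 0, 0, 0],
    [0, 0, 0, 0, 0, 0],
    [0, 0, 0, 0, 0, 0],
    [0, 0, 0, 0, 0, 0],
    [0, 0, 0, 0, 0, 0],
    [0, 0, 0, 0, 0, 0],
  ],
  claw=8.54,
)

```text
clock: 18.57
ee_pos: [0.5738, -0.2256, 0.0556]
tool_rot: [180.0, 0.0, -48.3]
ft_force: [-0.1, -0.7, -0.4]
gripper_width: 1.0
grasp_force: 0.0
```

>>> jog_arm(
  motion=[
    [0, 0, -2, 0, 0, -0.1],
    [0, 0, -5, 0, 0, -0.2],
    [0, 0, -8, 0, 0, -0.3],
    [0, 0, -12, 0, 0, -0.4],
    [0, 0, -15, 0, 0, -0.5],
    [0, 0, -15, 0, 0, -0.6],
    [0, 0, -15, 0, 0, -0.7],
    [0, 0, -15, 0, 0, -0.8],
  ],
)

```text
clock: 19.23
ee_pos: [0.5745, -0.226, 0.2073]
tool_rot: [180.0, -0.1, -2.2]
ft_force: [-0.6, -0.8, -0.9]
gripper_width: 0.998
grasp_force: 0.0
```

```bash
python3 - <<'E'
from h import *
s=r.state();im=cams.grab_frame("wrist")[:,:,::-1];cv2.imwrite("pics/w10.png",im)
print(s["ee_pos"],s["tool_rot"],s["ft_force"],s["clock"])
C=cam("wrist",s);hsv=cv2.cvtColor(im,cv2.COLOR_BGR2HSV)
b=((hsv[...,1]>120)&(hsv[...,2]>100)&(abs(hsv[...,0].astype(int)-22)<10)).astype(np.uint8)
n,l,st,ce=cv2.connectedComponentsWithStats(b)
for i in range(1,n):
    if st[i,4]>200: print("brass",st[i],cv2.minAreaRect(cast(C,np.argwhere(l==i)[:,::-1],.056)[:,:2].astype(np.float32)))
# plate (low saturation, bright)
m=((hsv[...,2]>135)&(hsv[...,1]<22)).astype(np.uint8)
n,l,st,ce=cv2.connectedComponentsWithStats(m)
for i in range(1,n):
    if st[i,4]>500: print("plate",st[i],cv2.minAreaRect(cast(C,np.argwhere(l==i)[:,::-1],.020)[:,:2].astype(np.float32)))
# bar: sharp profile: dark pixels near predicted handle centre
w=np.array([[.5733+t*np.cos(a),-.2257+t*np.sin(a),.102] for a in np.deg2rad(np.arange(-90,90,5)) for t in np.linspace(-.027,.027,19)])
px=proj(C,w).round().astype(int);v=im.max(2)[px[:,1],px[:,0]].reshape(36,19)
for a,f in zip(range(-90,90,5),(v<90).mean(1)): 
    if f>.6: print("bar",a,f.round(2))
E
```

```text
[ 0.5744744  -0.2259564   0.20725714] [ 1.79951297e+02 -1.34696462e-01 -2.19286876e+00] [-0.62420918 -0.78295734 -0.90224994] 19.2333
brass [226 127  18  70 972] ((0.5786445736885071, -0.2058512419462204), (0.01603652350604534, 0.06837181001901627), 87.1776123046875)
brass [269 127  17  31 368] ((0.5968684554100037, -0.24710984528064728), (0.015307526104152203, 0.02897300384938717), 89.30467224121094)
brass [  0 133  23  44 553] ((0.5960692167282104, 0.01653815619647503), (0.021381838247179985, 0.04134685546159744), 46.4161491394043)
brass [268 161  18  39 493] ((0.5592536926269531, -0.24553491175174713), (0.016045354306697845, 0.039053622633218765), 86.9671401977539)
plate [  201    29   109   216 11346] ((0.5869364738464355, -0.22678159177303314), (0.10424602776765823, 0.22838830947875977), 88.28553771972656)
plate [   0   82   52  107 1872] ((0.6072152853012085, 0.037566542625427246), (0.04897821694612503, 0.10653515160083771), 46.551048278808594)
plate [ 204   92   19  122 1094] ((0.5789262056350708, -0.18263676762580872), (0.01657676324248314, 0.1311943531036377), 88.28511047363281)
plate [406  93  45  45 690] ((0.6100331544876099, -0.4070715606212616), (0.03643644228577614, 0.0409562848508358), 66.49337005615234)
plate [  67  235   44   44 1051] ((0.4637795686721802, -0.02032322809100151), (0.05384254455566406, 0.054078370332717896), 1.912018060684204)
plate [ 406  272   70   55 1150] ((0.38780370354652405, -0.45051154494285583), (0.11730217933654785, 0.03551732748746872), 45.752601623535156)
```

```bash
python3 - <<'E'
from h import *
s=r.state();im=cv2.imread("pics/w10.png");C=cam("wrist",s)
A=np.arange(-90,90,5)
w=np.array([[.5733+t*np.cos(a),-.2257+t*np.sin(a),.102] for a in np.deg2rad(A) for t in np.linspace(-.027,.027,19)])
px=proj(C,w).round().astype(int);v=im.max(2)[px[:,1],px[:,0]].reshape(36,19)
print([(int(a),int(x),int(y)) for a,x,y in zip(A,v.mean(1),v.max(1))])
E
```

```text
[(-90, 187, 255), (-85, 182, 255), (-80, 189, 255), (-75, 176, 255), (-70, 163, 255), (-65, 149, 255), (-60, 139, 235), (-55, 139, 147), (-50, 139, 146), (-45, 140, 148), (-40, 140, 144), (-35, 137, 144), (-30, 137, 255), (-25, 133, 255), (-20, 159, 255), (-15, 155, 255), (-10, 157, 255), (-5, 158, 255), (0, 167, 255), (5, 168, 255), (10, 179, 255), (15, 184, 255), (20, 183, 254), (25, 188, 255), (30, 192, 255), (35, 193, 255), (40, 195, 255), (45, 193, 255), (50, 197, 255), (55, 196, 255), (60, 188, 255), (65, 191, 255), (70, 197, 255), (75, 195, 255), (80, 187, 255), (85, 186, 255)]
```

The bar lies at about −45° world (uniform from −55 to −35), so q ≈ 1.5. The flask and plate still measure at the locked place, so I'm handing in.

```bash
python3 -c "
from plant import r
print(r.hand_in())"
```

```text
the job is handed in; nothing more can be done
None
```

The clamp is locked in the bracket with its screw turned to the stop, the cast was left standing untouched as far as the images show, and the job was handed in at about 19 s; the hand-in returned no verdict.

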